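Crank the indexing table on one division and pin it

ROBOT

A 6-joint arm with a two-finger parallel gripper is mounted at the origin on the work surface. World frame = base frame: x ahead of the robot, y to its left, z up, the work surface at z = 0. Lengths are in m, angles in degrees, forces in N, time in s.
With the tool pointing down it reaches from about 0.25 to 0.725 m from the base axis. Payload 9.7 kg.
Tool frame: the origin (TCP) lies midway between the tips of the shut fingers; the grasp point (between the pads) lies 19 mm behind it; x points along the fingers, y is the direction in which the jaws open and shut, and the axes are right-handed (so a half turn about x gives the same grasp; the last joint's range is limited). The gripper opens to 85 mm and grips with 20 to 120 N. Pads are 22 mm wide; open, the fingers measure 114 mm over their backs; the gripper's body (76 mm by 85 mm) begins 54 mm behind the grasp point. The pads swing forward as they close: fully open they stand 13 mm farther back than shut.
Start: joints at [70.359, 4.979, 10.078, 95.1, 0, 90], TCP at [0.185, 0.518, 0.231] pointing down, gripper open.
Joint ranges: [-179.16, 179.16], [-48.56, 103.87], [-65.8, 70.77], [-126.05, 130.52], [-82.76, 87.17], [-180, 180]. Speed limits (degrees/s): [127.2, 127.2, 147.25, 180, 180, 180].

INTERFACE

Orientations are given as [roll, pitch, yaw] about the fixed x, y, z axes, in that order (R = Rz(yaw) Ry(pitch) Rx(roll)).
In Python, from workcell import bot, cams gives the robot as it stands.
- The arm moves only by the tool apply_moves, never from a script. Its argument "commands" is a list of rows, each a list of 5 numbers: the shift along the tool's x, y, z in m, then the turn about the tool's x in rad, then the opening, from -1 (shut) to 1 (fully open). In form: [[tx, ty, tz, roll, hand], ...]. A call has 1 to 12 rows; each row is the pose to reach, as a shift and turn from the pose measured when the call began, along the tool's axes at that moment; what a row does not reach only later rows make up. A row lasts 1/10 s, in which the tool goes at most 50 mm and 8.59 degrees, less where a joint would pass 70% of its speed; a pose out of reach is approached as far as the arm can. A call with a gripper value outside its range is refused whole. The fingers move at their own pace and stop on an object; "newtons" is the grip in N (left out, the last holds). Time passes only in rows, so rows that repeat a pose let the fingers close. It gives the time, the measured TCP pose, the force and the opening at its end, in the units of the state.
- bot.get_obs(): the state, without advancing time (a new reading comes with each control period).
- cams.camera(name): name is "scene" or "top"; returns a dict with "frame" (384x512x3 uint8, blue, green, red), "depth" (384x512 float32, m along the optical axis (not along the pixel's ray), 0 where there is no reading), "camera_matrix" (3x3 intrinsics, pixels), "R" (3x3) and "t" (3): a world point X has camera coordinates R X + t. Camera axes: x right, y down, z forward; pixel columns grow to the right and rows downward; lengths in m; the calibration is good to about 2 mm. A picture is of the moment at which its call begins.
- bot.job_done(): hands the job in, once; it reports no verdict.
Trained networks look in the newest picture that a camera, given by its name, has taken for a name from the list of things; names that differ only in an ending like _2 or _b are one class to them, and where a whole thing is asked for, a point or a joint stands for the part that bears it (a point fixed in the world has none). Each returns a list of dicts, best first, with "confidence" (0 to 1); they miss things now and then, are a little off and sometimes report something else, mostly with a low value. They report only what shows in the picture. A call takes as long as a camera call.
- cams.spot_in(name, camera): "rect" ([left, top, right, bottom] in pixels, round what is visible of it).
The state is a dict: "time": time; "q": joint angles; "qd": joint speeds; "joint_efforts": joint torques, N m; "ee_pos": TCP position; "tcp_rot": TCP orientation; "wrist_force": force on the tool from outside, world axes, zero at the start; "torque": the same for the moment, N m; "opening": finger opening in m.
Only numpy, scipy, OpenCV 4.12 (cv2) and the standard library are available. Lean on these libraries where they do the work, as an engineer would, in place of code of your own. Each camera call takes 0.05 s, during which the arm holds its last target. There are 200 camera calls.

TASK

Hold the red crank handle on the blue gearbox lightly and wind it clockwise, about three full turns, until you feel the indexing table come up against its stop; do not force it. The red-marked hole in the steel index plate then stands over the hole hidden in the yellow lug: take the green-handled locking pin from its wooden stand, put it gently down through the marked hole until it is fully home and upright, and let go. Leave everything else on the bench where it is.

Things in the scene. Friction and masses are not known exactly. Their poses are not given: they have to be found in the camera images.
- rotary_base: Fixed worm-driven indexing table: grey base 150 x 150 mm with a round turntable on top. Origin on the bench under the turntable's axis, z up. Its +y side carries the blue gearbox with the crank (100 x 100 mm, 74 mm tall, centre at x=10, y=155 mm); towards -x it has a yellow lug (36 x 52 mm, top 44 mm above the bench).
- stage_axis (a point): Point on the vertical axis of the turntable (aluminium, 128 mm wide, top at 56 mm above the bench; the black chassis on it reaches 82 mm). A steel index plate, from 46 to 56 mm above the bench, sticks out of its rim over the lug, with three through holes 15 degrees (20 mm) apart, 78 mm from the axis; the middle one is the marked hole.
- crank_axis (a point): Point on the crank's vertical axis, 125 mm above the bench; crank arm's top at 95 mm, hub's at 98 mm. Clockwise from above turns the table slowly counterclockwise (72 turns for one; the marked hole moves 6.8 mm a turn). After 2.6 to 3.4 turns, plus up to 0.6 rad of free play to take up first, the drive meets a dead stop that can only be felt at the handle. It stays when let go.
- handle_mid (a point): Middle of the red crank handle: an upright sleeve 20 mm wide, from 97 to 147 mm above the bench (this point at 125 mm), 42 mm from crank_axis. It spins about its own upright axis, so it can be gripped from above and carried round without turning the gripper. Winding takes 5 to 7 N; at the stop it rises at once. Squeeze of both fingers and push together must stay under 100 N: a 20 N grip is plenty.
- marked_hole (a point): Centre of the red-marked hole (11.3 mm wide) at the index plate's top face, 56 mm above the bench; a red dot lies inwards and a red bar outwards of it. It moves with the turntable. Against the stop, and only there (within 1 mm), it stands over the hole in the lug: also 11.3 mm wide, mouth 44 mm above the bench, 26 mm deep, hidden under the plate. Where the stop lies is not measured.
- pin: Loose locking pin, 80 g, upright: steel shank 10 mm wide and 34 mm long with a chamfered end, above it a green handle 18 mm wide and 44 mm tall whose underside is a flat shoulder. Origin at the shank's lower end, z up along the pin. At the start its shoulder rests on the stand. Fully home, the shoulder rests on the index plate and the origin is 22 mm above the bench.
- pin_stand: Fixed plywood block 60 x 60 x 50 mm with a 13 mm hole in the middle of its top in which the pin stands; origin on the bench under its centre.
- wrench: Loose wrench lying on the bench; leave alone.
- screwdriver: Loose screwdriver lying on the bench; leave alone.
- tape_roll: Loose yellow roll 90 mm across, 25 mm tall; leave alone.
- oil_bottle: Loose white bottle 50 mm across, 130 mm tall, standing; leave alone.
- handset: Loose black handheld radio lying on the bench, 58 x 125 x 34 mm with a stub aerial; leave alone.
- mug: Loose blue mug 80 mm across, 95 mm tall, standing; leave alone.
- spacer: Loose brass spacer, 28 mm across, 30 mm tall, standing; leave alone.

How it is judged (in metres and radians):
On the way:
1. the table has been wound on: the marked hole has moved by more than 10 mm (distance of marked_hole from where it was at the start of the episode above 0.01 m), for 0.2 s.
At the end, for the whole second after the job is handed in: The table stays wound on (marked hole more than 10 mm from its start) and the pin stands in the marked hole and in the lug below it: lower end within 3 mm of the marked hole's centre line and under 24.5 mm above the bench (22 mm when fully home), upright within 0.09 rad, released and at rest (horizontal distance between pin and marked_hole below 0.003 m and height (world z) of pin between 0.015 and 0.0245 m and angle between pin's own z axis and vertical below 0.09 rad and distance of marked_hole from where it was at the start of the episode above 0.01 m and linear speed of pin below 0.02 m/s); the robot touches nothing.
It fails at once if the crank handle is forced: squeeze and push of the fingers on it add up to more than 100 N (contact force between the fingers and handle above 100 N).
It fails at once if the pin is pushed with more than 35 N against the indexing table (contact force between pin and rotary_base above 35 N).
It fails at once if a bystander is moved by more than 20 mm (distance of any of wrench, screwdriver, tape_roll, oil_bottle, handset, mug, spacer from where it was at the start of the episode above 0.02 m).
It also fails if it takes over 72 s, if anything falls off the work surface, if the arm or the gripper's body presses on something with over 40 N, if the wrist force passes 120 N, or if a joint passes its speed limit or range.

## Working session

There is one attempt and no reset: what is moved stays moved. The work goes in short steps, Python scripts to look and compute and a tool call to move; the robot and the scene stay as the last step left them, time stands still between calls to the robot, and variables do not carry over. Pictures are saved under pics/ and viewed, about 8 in all and at most 12, crops included, and the job is handed in when it is done.

Besides the shell and the picture viewer there is one more tool, called by a JSON object that holds its "name" and its "arguments". apply_moves: Moves the arm, as the interface text tells. Its arguments: {"type":"object","properties":{"commands":{"type":"array"},"newtons":{"type":"number"}},"required":["commands"]}

```bash
ls; mkdir -p pics; cat > h.py <<'E'
import numpy as np, cv2
from workcell import bot, cams
def shot(n):
    return cams.camera(n)
def world(c,u,v,d):
    K=c["camera_matrix"]; p=np.array([(u-K[0,2])/K[0,0]*d,(v-K[1,2])/K[1,1]*d,d])
    return c["R"].T@(p-c["t"])
def atz(c,u,v,z):
    K=c["camera_matrix"]; r=c["R"].T@np.array([(u-K[0,2])/K[0,0],(v-K[1,2])/K[1,1],1]); o=-c["R"].T@c["t"]
    return o+r*(z-o[2])/r[2]
def proj(c,X):
    p=c["R"]@np.array(X)+c["t"]; p=c["camera_matrix"]@p; return p[:2]/p[2]
E
python3 - <<'E'
from h import *
print(bot.get_obs())
for n in("scene","top"):
    c=shot(n); cv2.imwrite(f"pics/{n}0.png",c["frame"]); print(n,(-c["R"].T@c["t"]).round(3),c["camera_matrix"][0,0])
    for t in("rotary_base","stage_axis","crank_axis","handle_mid","marked_hole","pin","pin_stand"):
        for r in cams.spot_in(t,n)[:2]: print(t,np.round(r["rect"],1),round(r["confidence"],2))
E
```

```text
pics
{'time': 0.0, 'q': array([ 7.03595915e+01,  5.01093054e+00,  1.00328087e+01,  9.50984328e+01,
       -2.10296218e-04,  9.00005345e+01]), 'qd': array([ 0.07329321,  0.07363289, -0.03531403,  0.03825769, -0.0211474 ,
       -0.05872876]), 'joint_efforts': array([ 2.44758558e-04, -5.20395827e+01,  4.64800930e+01,  1.63754012e-02,
        9.08142894e-08, -1.75483564e-05]), 'ee_pos': array([0.18478702, 0.51778327, 0.23056995]), 'tcp_rot': array([ -89.8420742 ,   89.923445  , -109.48301698]), 'wrist_force': array([ 0.19719424, -0.65005086, -0.3108739 ]), 'torque': array([0.01944493, 0.02971992, 0.07003931]), 'opening': 0.08574851445721807}
scene [ 1.11  -0.246  0.734] 374.63839731224675
rotary_base [191.9 124.7 310.7 225.2] 0.9
stage_axis [190.5 123.5 307.6 227. ] 0.67
crank_axis [189.4 127.7 310.3 225.9] 0.8
handle_mid [ 79.9 229.3 119.1 269.1] 0.19
marked_hole [200.  154.8 251.2 199.8] 0.65
pin [ 85.3 228.5  98.8 245. ] 0.54
pin [313.8 195.7 367.8 246.2] 0.16
pin_stand [ 80.6 230.5 119.3 269.2] 0.89
pin_stand [ 85.1 226.7  99.4 244.2] 0.32
top [0.44  0.043 1.002] 410.29595270317736
rotary_base [175.1 200.9 299.1 274.7] 0.71
stage_axis [174.7 202.4 299.4 278. ] 0.89
crank_axis [173.2 204.1 297.6 277.3] 0.58
handle_mid [196.5 242.1 202.2 253. ] 0.64
marked_hole [236.8 204.4 291.2 275. ] 0.73
marked_hole [ 49.8 239.6 144.1 298.4] 0.42
pin [403.5 212.6 411.8 219.7] 0.57
pin_stand [388.7 206.8 416.4 235.7] 0.74
```

```bash
python3 - <<'E'
import cv2,numpy as np
s=cv2.imread("pics/scene0.png");t=cv2.imread("pics/top0.png")
a=cv2.resize(t[185:305,150:320],(800,565),interpolation=cv2.INTER_CUBIC)
cv2.imwrite("pics/topcrop.png",a)
cv2.imwrite("pics/both.png",np.vstack([cv2.resize(t,(400,300)),cv2.resize(s,(400,300))]))
b=np.hstack([cv2.resize(s,(400,300)),cv2.resize(t,(400,300))]);cv2.imwrite("pics/both.png",b)
E
```

```text
(no output)
```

View pics/both.png

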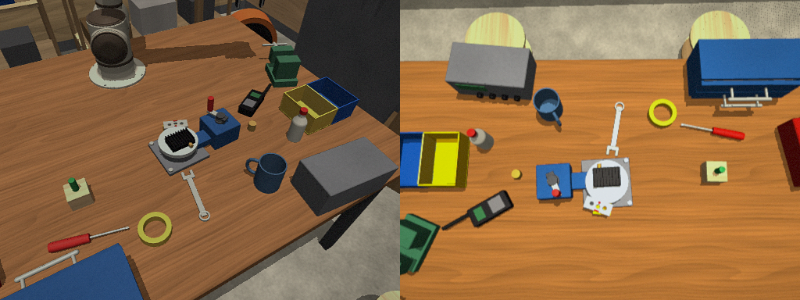

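View pics/topcrop.png

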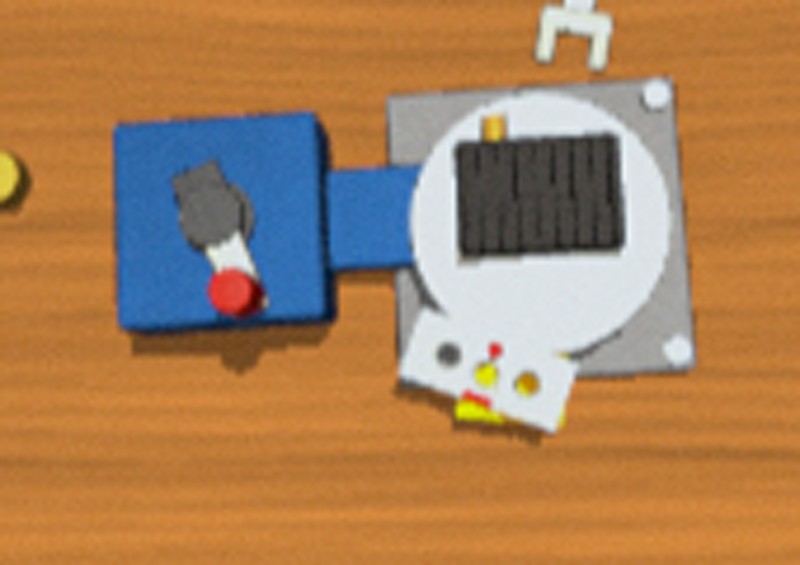

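The pictures show the table (top view, about px 265,232) with the gearbox on its left and the red handle at px (200,247). The marked hole is at about px (253.5,264.5), and the green pin is at px (407,216).

```bash
cat >> h.py <<'E'
def blob(c,rect,lo,hi,lo2=None):
    l,t,r,b=[int(x) for x in rect]; hsv=cv2.cvtColor(c["frame"],cv2.COLOR_BGR2HSV)[t:b,l:r]
    m=cv2.inRange(hsv,lo,hi)
    if lo2: m|=cv2.inRange(hsv,*lo2)
    n,_,st,ce=cv2.connectedComponentsWithStats(m); i=1+st[1:,4].argmax()
    return ce[i]+[l,t],st[i]+np.array([l,t,0,0,0])
RED=((0,150,60),(8,255,255),((172,150,60),(180,255,255)))
GRN=((45,90,30),(85,255,255))
E
python3 - <<'E'
from h import *
c=shot("top"); s=shot("scene")
print("R",c["R"].round(3))
f=lambda u,v:(150+u/4.706,185+v/4.708)
for n,uv,z in(("handle",f(234,291),.147),("hub",f(212,213),.098),("hole",f(487,374),.056),("stage",f(540,221),.056),("dot",f(495,350),.056),("bar",f(477,399),.056)):
    print(n,atz(c,*uv,z).round(4),proj(s,atz(c,*uv,z)).round(1))
p,st=blob(c,(185,235,215,265),*RED);print(p,st,atz(c,*p,.147))
p,st=blob(c,(395,205,420,230),*GRN);print("pin",p,st,atz(c,*p,.094))
# stand top center
cv2.imwrite("pics/s2.png",s["frame"])
for n,r,col in(("handle",(255,115,290,150),RED),("pin",(80,222,105,250),GRN)):
    p,st=blob(s,r,*col);print("scene",n,p,st)
    u,v=p; 
    print([ (k,world(s,u,st[1]+k,s["depth"][st[1]+k,int(u)]).round(4)) for k in(1,2,3,4,6,8)])
# depth-based heights in top
for n,uv in(("handle",f(234,291)),("pin",(407,216)),("arm",f(230,255)),("plate",f(465,370))):
    d=c["depth"][int(round(uv[1])),int(round(uv[0]))];print(n,world(c,*uv,d).round(4))
big=cv2.resize(s["frame"][110:240,180:320],(640,594),interpolation=cv2.INTER_CUBIC);cv2.imwrite("pics/scrop.png",big)
E
```

```text
R [[-0.008 -1.    -0.001]
 [-0.979  0.008 -0.206]
 [ 0.206 -0.001 -0.979]]
handle [0.4904 0.1606 0.147 ] [268.3 124.8]
hub [0.5295 0.1784 0.098 ] [281.3 146.7]
hole [0.4553 0.0505 0.056 ] [223.6 157.4]
stage [0.5285 0.0242 0.056 ] [227.3 178.8]
dot [0.4666 0.0466 0.056 ] [224.2 160.6]
bar [0.4435 0.0554 0.056 ] [223.3 154.1]
[199.35802469 246.92592593] [194 243  12   9  81] [0.49017776 0.16138509 0.147     ]
pin [409.61363636 217.23863636] [403 213  14   9  88] [ 0.55516604 -0.29779037  0.094     ]
scene handle [269.02054795 132.13013699] [265 123   9  20 146]
[(1, array([0.4906, 0.1624, 0.1489])), (2, array([0.4932, 0.1609, 0.1481])), (3, array([0.4953, 0.1597, 0.147 ])), (4, array([0.5015, 0.1558, 0.1498])), (6, array([0.5013, 0.1563, 0.1432])), (8, array([0.5016, 0.1565, 0.137 ]))]
scene pin [ 93.59722222 235.68055556] [ 87 227  14  18 144]
[(1, array([ 0.5554, -0.2985,  0.095 ])), (2, array([ 0.5578, -0.2992,  0.0949])), (3, array([ 0.5607, -0.2998,  0.0953])), (4, array([ 0.5631, -0.3004,  0.095 ])), (6, array([ 0.567 , -0.3018,  0.0937])), (8, array([ 0.5661, -0.3036,  0.0868]))]
handle [0.4904 0.1606 0.1472]
pin [ 0.5589 -0.2948  0.0869]
arm [0.5101 0.1699 0.0958]
plate [0.4572 0.0611 0.0582]
```

{"name": "apply_moves", "arguments": {"commands": [[0,-0.234,0.409,1.231,0.2],[0,-0.234,0.409,1.231,0.2],[0,-0.234,0.409,1.231,0.2],[0,-0.234,0.409,1.231,0.2],[0,-0.234,0.409,1.231,0.2],[0,-0.234,0.409,1.231,0.2],[0,-0.234,0.409,1.231,0.2],[0,-0.234,0.409,1.231,0.2],[0,-0.234,0.409,1.231,0.2],[0,-0.234,0.409,1.231,0.2],[0,-0.234,0.409,1.231,0.2],[0,-0.234,0.409,1.231,0.2]], "newtons": 20}}

```text
time: 2.1
ee_pos: [0.4914, 0.1599, 0.2312]
tcp_rot: [-101.4, 90.0, 168.4]
wrist_force: [-0.0, -0.8, -0.2]
opening: 0.0515
```

{"name": "apply_moves", "arguments": {"commands": [[0.05,0.001,-0.001,0,0.2],[0.09,0.001,-0.001,0,0.2],[0.11,0.001,-0.001,0,0.2],[0.123,0.001,-0.001,0,0.2],[0.123,0.001,-0.001,0,0.2],[0.123,0.001,-0.001,0,0.2],[0.123,0.001,-0.001,0,0.2]]}}

```text
time: 2.8
ee_pos: [0.493, 0.1615, 0.1099]
tcp_rot: [115.8, 89.9, 25.6]
wrist_force: [0.3, -0.9, 0.8]
opening: 0.0512
```

```bash
python3 - <<'E'
from h import *
o=bot.get_obs();print(o["q"].round(1),o["wrist_force"])
s=shot("scene");cv2.imwrite("pics/g.png",cv2.resize(s["frame"][90:210,190:330],(700,600),interpolation=cv2.INTER_CUBIC))
E
```

```text
[ 1.810e+01 -1.000e-01 -8.600e+00  8.140e+01  0.000e+00  1.083e+02] [ 0.2932107  -0.91196687  0.80024651]
```

View pics/g.png

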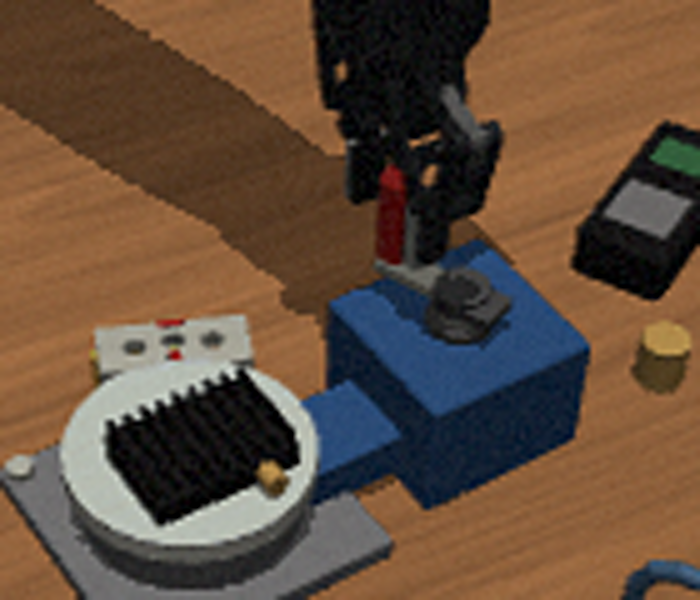

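The handle (crop px 390,215) stands between the near finger (430,235) and the far one (360,190). I'll close the grip now.

{"name": "apply_moves", "arguments": {"commands": [[0.002,-0.001,0,0,-0.6],[0.002,-0.001,0,0,-1],[0.002,-0.001,0,0,-1],[0.002,-0.001,0,0,-1],[0.002,-0.001,0,0,-1],[0.002,-0.001,0,0,-1],[0.002,-0.001,0,0,-1],[0.002,-0.001,0,0,-1]], "newtons": 20}}

```text
time: 3.65
ee_pos: [0.4923, 0.1615, 0.1081]
tcp_rot: [113.4, 89.8, 23.2]
wrist_force: [1.3, 1.1, 6.1]
opening: 0.0195
```

```bash
cat > plan.py <<'E'
import sys,json
from h import *
# usage: cx cy step_deg n [hold]
cx,cy,st=map(float,sys.argv[1:4]);n=int(sys.argv[4]);hold=int(sys.argv[5]) if len(sys.argv)>5 else 0
o=bot.get_obs();p=o["ee_pos"];d=p[:2]-[cx,cy];a=np.degrees(np.arctan2(d[1],d[0]))
print("t",round(o["time"],2),"ang",a.round(1),"r",np.hypot(*d).round(4),"F",o["wrist_force"].round(1),"z",p[2].round(4))
rows=[]
for i in range(1,n+1):
    t=np.radians(a-st*i);q=np.array([cx,cy])+.042*np.array([np.cos(t),np.sin(t)])-p[:2]
    rows.append([0,round(q[0],4),round(-q[1],4),0,-1])
print(json.dumps(rows+rows[-1:]*hold))
E
python3 plan.py .530 .179 10 6 2
```

```text
t 3.65 ang -155.0 r 0.0416 F [1.3 1.1 6.1] z 0.1081
[[0, -0.0029, -0.0067, 0, -1], [0, -0.0042, -0.0139, 0, -1], [0, -0.0042, -0.0212, 0, -1], [0, -0.0029, -0.0284, 0, -1], [0, -0.0004, -0.0353, 0, -1], [0, 0.0033, -0.0417, 0, -1], [0, 0.0033, -0.0417, 0, -1], [0, 0.0033, -0.0417, 0, -1]]
```

{"name": "apply_moves", "arguments": {"commands": [[0,-0.0027,-0.0067,0,-1],[0,-0.0042,-0.0139,0,-1],[0,-0.0042,-0.0212,0,-1],[0,-0.0029,-0.0284,0,-1],[0,-0.0004,-0.0353,0,-1],[0,0.0033,-0.0417,0,-1],[0,0.0033,-0.0417,0,-1],[0,0.0033,-0.0417,0,-1]]}}

```text
time: 4.45
ee_pos: [0.4973, 0.2019, 0.108]
tcp_rot: [67.9, 89.7, -22.4]
wrist_force: [11.3, -8.8, -0.0]
opening: 0.0195
```

```bash
python3 plan.py .530 .179 15 10 2
```

```text
t 4.45 ang 145.0 r 0.04 F [11.3 -8.8 -0. ] z 0.108
[[0, 0.0057, -0.0093, 0, -1], [0, 0.015, -0.0151, 0, -1], [0, 0.0254, -0.0184, 0, -1], [0, 0.0364, -0.0189, 0, -1], [0, 0.0471, -0.0165, 0, -1], [0, 0.0568, -0.0115, 0, -1], [0, 0.0649, -0.004, 0, -1], [0, 0.0708, 0.0052, 0, -1], [0, 0.0741, 0.0157, 0, -1], [0, 0.0746, 0.0266, 0, -1], [0, 0.0746, 0.0266, 0, -1], [0, 0.0746, 0.0266, 0, -1]]
```

```bash
python3 plan.py .5312 .1772 15 11 1
```

```text
t 4.45 ang 143.9 r 0.042 F [11.3 -8.8 -0. ] z 0.108
[[0, 0.0075, -0.008, 0, -1], [0, 0.0169, -0.0137, 0, -1], [0, 0.0274, -0.0168, 0, -1], [0, 0.0384, -0.017, 0, -1], [0, 0.049, -0.0145, 0, -1], [0, 0.0587, -0.0092, 0, -1], [0, 0.0666, -0.0016, 0, -1], [0, 0.0723, 0.0077, 0, -1], [0, 0.0754, 0.0182, 0, -1], [0, 0.0757, 0.0292, 0, -1], [0, 0.0731, 0.0399, 0, -1], [0, 0.0731, 0.0399, 0, -1]]
```

{"name": "apply_moves", "arguments": {"commands": [[0,0.0075,-0.008,0,-1],[0,0.0169,-0.0137,0,-1],[0,0.0274,-0.0168,0,-1],[0,0.0384,-0.017,0,-1],[0,0.049,-0.0145,0,-1],[0,0.0587,-0.0092,0,-1],[0,0.0666,-0.0016,0,-1],[0,0.0723,0.0077,0,-1],[0,0.0754,0.0182,0,-1],[0,0.0757,0.0292,0,-1],[0,0.0731,0.0399,0,-1],[0,0.0731,0.0399,0,-1]]}}

```text
time: 5.65
ee_pos: [0.5708, 0.1614, 0.1087]
tcp_rot: [75.0, 89.6, -15.3]
wrist_force: [5.5, -1.1, 3.1]
opening: 0.0191
```

```bash
python3 plan.py .5312 .1772 15 12
```

```text
t 5.65 ang -21.8 r 0.0426 F [ 5.5 -1.1  3.1] z 0.1087
[[0, -0.006, 0.0093, 0, -1], [0, -0.0136, 0.0172, 0, -1], [0, -0.0231, 0.0228, 0, -1], [0, -0.0336, 0.0257, 0, -1], [0, -0.0446, 0.0259, 0, -1], [0, -0.0552, 0.0231, 0, -1], [0, -0.0648, 0.0178, 0, -1], [0, -0.0726, 0.0101, 0, -1], [0, -0.0782, 0.0007, 0, -1], [0, -0.0812, -0.0099, 0, -1], [0, -0.0813, -0.0208, 0, -1], [0, -0.0786, -0.0315, 0, -1]]
```

{"name": "apply_moves", "arguments": {"commands": [[0,-0.006,0.0093,0,-1],[0,-0.0136,0.0172,0,-1],[0,-0.0231,0.0228,0,-1],[0,-0.0336,0.0257,0,-1],[0,-0.0446,0.0259,0,-1],[0,-0.0552,0.0231,0,-1],[0,-0.0648,0.0178,0,-1],[0,-0.0726,0.0101,0,-1],[0,-0.0782,0.0007,0,-1],[0,-0.0812,-0.0099,0,-1],[0,-0.0813,-0.0208,0,-1],[0,-0.0786,-0.0315,0,-1]]}}

```text
time: 6.85
ee_pos: [0.4924, 0.1928, 0.108]
tcp_rot: [58.5, 89.5, -31.9]
wrist_force: [7.3, -9.7, 1.9]
opening: 0.0192
```

```bash
python3 plan.py .5312 .1772 15 12
```

```text
t 6.85 ang 158.1 r 0.0418 F [ 7.3 -9.7  1.9] z 0.108
[[0, 0.0052, -0.0096, 0, -1], [0, 0.0128, -0.0175, 0, -1], [0, 0.0223, -0.0231, 0, -1], [0, 0.0328, -0.026, 0, -1], [0, 0.0438, -0.0261, 0, -1], [0, 0.0544, -0.0234, 0, -1], [0, 0.064, -0.018, 0, -1], [0, 0.0718, -0.0104, 0, -1], [0, 0.0774, -0.0009, 0, -1], [0, 0.0804, 0.0096, 0, -1], [0, 0.0805, 0.0206, 0, -1], [0, 0.0778, 0.0312, 0, -1]]
```

{"name": "apply_moves", "arguments": {"commands": [[0,0.0052,-0.0096,0,-1],[0,0.0128,-0.0175,0,-1],[0,0.0223,-0.0231,0,-1],[0,0.0328,-0.026,0,-1],[0,0.0438,-0.0261,0,-1],[0,0.0544,-0.0234,0,-1],[0,0.064,-0.018,0,-1],[0,0.0718,-0.0104,0,-1],[0,0.0774,-0.0009,0,-1],[0,0.0804,0.0096,0,-1],[0,0.0805,0.0206,0,-1],[0,0.0778,0.0312,0,-1]]}}

```text
time: 8.05
ee_pos: [0.5711, 0.1619, 0.1088]
tcp_rot: [72.0, 89.4, -18.4]
wrist_force: [6.9, 4.4, -0.3]
opening: 0.0194
```

```bash
python3 plan.py .5312 .1772 15 12
```

```text
t 8.05 ang -21.0 r 0.0427 F [ 6.9  4.4 -0.3] z 0.1088
[[0, -0.0059, 0.0094, 0, -1], [0, -0.0134, 0.0173, 0, -1], [0, -0.0228, 0.0231, 0, -1], [0, -0.0333, 0.0262, 0, -1], [0, -0.0443, 0.0264, 0, -1], [0, -0.0549, 0.0239, 0, -1], [0, -0.0646, 0.0186, 0, -1], [0, -0.0725, 0.0111, 0, -1], [0, -0.0782, 0.0017, 0, -1], [0, -0.0813, -0.0088, 0, -1], [0, -0.0816, -0.0197, 0, -1], [0, -0.0791, -0.0304, 0, -1]]
```

{"name": "apply_moves", "arguments": {"commands": [[0,-0.0059,0.0094,0,-1],[0,-0.0134,0.0173,0,-1],[0,-0.0228,0.0231,0,-1],[0,-0.0333,0.0262,0,-1],[0,-0.0443,0.0264,0,-1],[0,-0.0549,0.0239,0,-1],[0,-0.0646,0.0186,0,-1],[0,-0.0725,0.0111,0,-1],[0,-0.0782,0.0017,0,-1],[0,-0.0813,-0.0088,0,-1],[0,-0.0816,-0.0197,0,-1],[0,-0.0791,-0.0304,0,-1]]}}

```text
time: 9.25
ee_pos: [0.4923, 0.1923, 0.1079]
tcp_rot: [60.9, 89.3, -29.5]
wrist_force: [7.3, -8.9, 1.5]
opening: 0.0195
```

```bash
python3 plan.py .5312 .1772 14 11 1
```

```text
t 9.25 ang 158.8 r 0.0417 F [ 7.3 -8.9  1.5] z 0.1079
[[0, 0.0046, -0.0091, 0, -1], [0, 0.0115, -0.0167, 0, -1], [0, 0.02, -0.0224, 0, -1], [0, 0.0296, -0.0259, 0, -1], [0, 0.0398, -0.0269, 0, -1], [0, 0.0499, -0.0255, 0, -1], [0, 0.0594, -0.0216, 0, -1], [0, 0.0677, -0.0156, 0, -1], [0, 0.0742, -0.0077, 0, -1], [0, 0.0787, 0.0015, 0, -1], [0, 0.0808, 0.0115, 0, -1], [0, 0.0808, 0.0115, 0, -1]]
```

{"name": "apply_moves", "arguments": {"commands": [[0,0.0046,-0.0091,0,-1],[0,0.0115,-0.0167,0,-1],[0,0.02,-0.0224,0,-1],[0,0.0296,-0.0259,0,-1],[0,0.0398,-0.0269,0,-1],[0,0.0499,-0.0255,0,-1],[0,0.0594,-0.0216,0,-1],[0,0.0677,-0.0156,0,-1],[0,0.0742,-0.0077,0,-1],[0,0.0787,0.0015,0,-1],[0,0.0808,0.0115,0,-1],[0,0.0808,0.0115,0,-1]]}}

```text
time: 10.45
ee_pos: [0.5734, 0.1804, 0.1088]
tcp_rot: [66.3, 89.3, -24.1]
wrist_force: [5.3, 1.6, 2.3]
opening: 0.0193
```

```bash
cat >> plan.py <<'E'
t=np.radians(a);print("Ftan against winding",round(float(o["wrist_force"][:2]@[-np.sin(t),np.cos(t)]),1),"Frad",round(float(o["wrist_force"][:2]@[np.cos(t),np.sin(t)]),1))
E
python3 plan.py .5312 .1772 5 2 1
```

```text
t 10.45 ang 4.4 r 0.0424 F [5.3 1.6 2.3] z 0.1088
[[0, -0.0002, 0.0037, 0, -1], [0, -0.0004, 0.0073, 0, -1], [0, -0.0004, 0.0073, 0, -1]]
Ftan against winding 1.2 Frad 5.4
```

{"name": "apply_moves", "arguments": {"commands": [[0,-0.0002,0.0037,0,-1],[0,-0.0004,0.0073,0,-1],[0,-0.0004,0.0073,0,-1]]}}

```text
time: 10.75
ee_pos: [0.5735, 0.174, 0.1088]
tcp_rot: [73.1, 89.2, -17.3]
wrist_force: [6.4, 3.4, 1.4]
opening: 0.0194
```

```bash
python3 plan.py .5312 .1772 5 2 1
```

```text
t 10.75 ang -4.4 r 0.0424 F [6.4 3.4 1.4] z 0.1088
[[0, -0.0008, 0.0036, 0, -1], [0, -0.0016, 0.0072, 0, -1], [0, -0.0016, 0.0072, 0, -1]]
Ftan against winding 3.9 Frad 6.2
```

{"name": "apply_moves", "arguments": {"commands": [[0,-0.0008,0.0036,0,-1],[0,-0.0016,0.0072,0,-1],[0,-0.0018,0.0078,0,-1]]}}

```text
time: 11.05
ee_pos: [0.5724, 0.167, 0.1089]
tcp_rot: [79.4, 89.2, -11.1]
wrist_force: [7.7, 4.1, 0.3]
opening: 0.0192
```

```bash
python3 plan.py .5312 .1772 5.5 2 1
```

```text
t 11.05 ang -13.9 r 0.0425 F [7.7 4.1 0.3] z 0.1089
[[0, -0.0016, 0.0038, 0, -1], [0, -0.0031, 0.0075, 0, -1], [0, -0.0031, 0.0075, 0, -1]]
Ftan against winding 5.9 Frad 6.5
```

{"name": "apply_moves", "arguments": {"commands": [[0,-0.0016,0.0038,0,-1],[0,-0.0031,0.0075,0,-1],[0,-0.0032,0.0077,0,-1]]}}

```text
time: 11.35
ee_pos: [0.57, 0.1598, 0.1089]
tcp_rot: [82.0, 89.0, -8.4]
wrist_force: [8.5, 2.2, 0.7]
opening: 0.0191
```

```bash
python3 plan.py .5312 .1772 5.5 2 1
```

```text
t 11.35 ang -24.1 r 0.0426 F [8.5 2.2 0.7] z 0.1089
[[0, -0.0023, 0.0034, 0, -1], [0, -0.0045, 0.0068, 0, -1], [0, -0.0045, 0.0068, 0, -1]]
Ftan against winding 5.5 Frad 6.9
```

{"name": "apply_moves", "arguments": {"commands": [[0,-0.0023,0.0034,0,-1],[0,-0.0045,0.0068,0,-1],[0,-0.0047,0.007,0,-1]]}}

```text
time: 11.65
ee_pos: [0.5662, 0.153, 0.1089]
tcp_rot: [82.3, 88.9, -8.2]
wrist_force: [8.4, -0.2, 0.1]
opening: 0.0196
```

```bash
cat >> plan.py <<'E'
from scipy.spatial.transform import Rotation as Ro
M=Ro.from_euler("xyz",o["tcp_rot"],degrees=True).as_matrix();print("toolx",M[:,0].round(3),"y",M[:,1].round(3))
E
python3 plan.py .5312 .1772 5.5 2 1
```

```text
t 11.65 ang -34.7 r 0.0426 F [ 8.4 -0.2  0.1] z 0.1089
[[0, -0.0029, 0.0029, 0, -1], [0, -0.0057, 0.0058, 0, -1], [0, -0.0057, 0.0058, 0, -1]]
Ftan against winding 4.6 Frad 7.1
toolx [ 0.019 -0.003 -1.   ] y [ 1.    -0.008  0.019]
```

{"name": "apply_moves", "arguments": {"commands": [[0,-0.0029,0.0029,0,-1],[0,-0.0057,0.0058,0,-1],[0,-0.006,0.0061,0,-1]]}}

```text
time: 11.95
ee_pos: [0.5611, 0.1468, 0.1089]
tcp_rot: [81.0, 88.8, -9.5]
wrist_force: [9.0, -1.4, 1.4]
opening: 0.0194
```

```bash
python3 plan.py .5312 .1772 5.5 2 1
```

```text
t 11.95 ang -45.5 r 0.0426 F [ 9.  -1.4  1.4] z 0.1089
[[0, -0.0034, 0.0022, 0, -1], [0, -0.0067, 0.0046, 0, -1], [0, -0.0067, 0.0046, 0, -1]]
Ftan against winding 5.5 Frad 7.3
toolx [ 0.021 -0.004 -1.   ] y [ 1.    -0.009  0.021]
```

{"name": "apply_moves", "arguments": {"commands": [[0,-0.0034,0.0022,0,-1],[0,-0.0067,0.0046,0,-1],[0,-0.007,0.0048,0,-1]]}}

```text
time: 12.25
ee_pos: [0.5547, 0.1417, 0.1089]
tcp_rot: [78.5, 88.6, -12.0]
wrist_force: [8.3, -3.5, 1.4]
opening: 0.0197
```

```bash
python3 plan.py .5312 .1772 6 2 1
```

```text
t 12.25 ang -56.5 r 0.0426 F [ 8.3 -3.5  1.4] z 0.1089
[[0, -0.0041, 0.0017, 0, -1], [0, -0.0081, 0.0035, 0, -1], [0, -0.0081, 0.0035, 0, -1]]
Ftan against winding 5.0 Frad 7.5
toolx [ 0.023 -0.005 -1.   ] y [ 1.    -0.009  0.023]
```

```bash
python3 plan.py .532 .1766 6 2 1|head -2
```

```text
t 12.25 ang -56.9 r 0.0417 F [ 8.3 -3.5  1.4] z 0.1089
[[0, -0.0036, 0.0025, 0, -1], [0, -0.0076, 0.0043, 0, -1], [0, -0.0076, 0.0043, 0, -1]]
```

{"name": "apply_moves", "arguments": {"commands": [[0,-0.0036,0.0025,0,-1],[0,-0.0076,0.0043,0,-1],[0,-0.0076,0.0043,0,-1]]}}

```text
time: 12.55
ee_pos: [0.5471, 0.1374, 0.1087]
tcp_rot: [77.2, 88.6, -13.4]
wrist_force: [4.2, -1.2, 2.0]
opening: 0.0193
```

```bash
python3 plan.py .532 .1766 6 2 1
```

```text
t 12.55 ang -68.9 r 0.042 F [ 4.2 -1.2  2. ] z 0.1087
[[0, -0.0042, 0.0014, 0, -1], [0, -0.0085, 0.0023, 0, -1], [0, -0.0085, 0.0023, 0, -1]]
Ftan against winding 3.5 Frad 2.6
toolx [ 0.024 -0.006 -1.   ] y [ 1.    -0.01   0.024]
```

{"name": "apply_moves", "arguments": {"commands": [[0,-0.0042,0.0014,0,-1],[0,-0.0085,0.0023,0,-1],[0,-0.0085,0.0023,0,-1]]}}

```text
time: 12.85
ee_pos: [0.5385, 0.135, 0.1086]
tcp_rot: [75.4, 88.6, -15.2]
wrist_force: [4.6, -2.8, 2.8]
opening: 0.0193
```

```bash
python3 plan.py .532 .1766 6 2 1
```

```text
t 12.85 ang -81.1 r 0.0421 F [ 4.6 -2.8  2.8] z 0.1086
[[0, -0.0044, 0.0004, 0, -1], [0, -0.0088, 0.0004, 0, -1], [0, -0.0088, 0.0004, 0, -1]]
Ftan against winding 4.1 Frad 3.5
toolx [ 0.024 -0.007 -1.   ] y [ 1.    -0.01   0.024]
```

{"name": "apply_moves", "arguments": {"commands": [[0,-0.0044,0.0004,0,-1],[0,-0.0088,0.0004,0,-1],[0,-0.0088,0.0004,0,-1]]}}

```text
time: 13.15
ee_pos: [0.5296, 0.1345, 0.1085]
tcp_rot: [73.1, 88.5, -17.5]
wrist_force: [3.5, -3.2, 2.7]
opening: 0.0196
```

```bash
python3 plan.py .532 .1766 6 2 1
```

```text
t 13.15 ang -93.3 r 0.0422 F [ 3.5 -3.2  2.7] z 0.1085
[[0, -0.0044, -0.0007, 0, -1], [0, -0.0087, -0.0016, 0, -1], [0, -0.0087, -0.0016, 0, -1]]
Ftan against winding 3.6 Frad 3.0
toolx [ 0.024 -0.008 -1.   ] y [ 1.    -0.01   0.024]
```

{"name": "apply_moves", "arguments": {"commands": [[0,-0.0044,-0.0007,0,-1],[0,-0.0087,-0.0016,0,-1],[0,-0.0087,-0.0016,0,-1]]}}

```text
time: 13.45
ee_pos: [0.5206, 0.1359, 0.1084]
tcp_rot: [70.4, 88.5, -20.2]
wrist_force: [1.8, -4.4, 4.0]
opening: 0.0193
```

```bash
python3 plan.py .532 .1766 6 2 1
```

```text
t 13.45 ang -105.6 r 0.0423 F [ 1.8 -4.4  4. ] z 0.1084
[[0, -0.0041, -0.0016, 0, -1], [0, -0.0081, -0.0035, 0, -1], [0, -0.0081, -0.0035, 0, -1]]
Ftan against winding 2.9 Frad 3.7
toolx [ 0.024 -0.009 -1.   ] y [ 1.    -0.011  0.024]
```

{"name": "apply_moves", "arguments": {"commands": [[0,-0.0041,-0.0016,0,-1],[0,-0.0081,-0.0035,0,-1],[0,-0.0081,-0.0035,0,-1]]}}

```text
time: 13.75
ee_pos: [0.5122, 0.1392, 0.1083]
tcp_rot: [67.5, 88.5, -23.2]
wrist_force: [1.4, -4.3, 5.6]
opening: 0.0194
```

```bash
python3 plan.py .532 .1766 6 2 1
```

```text
t 13.75 ang -117.9 r 0.0423 F [ 1.4 -4.3  5.6] z 0.1083
[[0, -0.0036, -0.0025, 0, -1], [0, -0.0071, -0.0052, 0, -1], [0, -0.0071, -0.0052, 0, -1]]
Ftan against winding 3.2 Frad 3.1
toolx [ 0.024 -0.01  -1.   ] y [ 1.    -0.011  0.024]
```

{"name": "apply_moves", "arguments": {"commands": [[0,-0.0036,-0.0025,0,-1],[0,-0.0071,-0.0052,0,-1],[0,-0.0071,-0.0052,0,-1]]}}

```text
time: 14.05
ee_pos: [0.5047, 0.1442, 0.1082]
tcp_rot: [64.2, 88.5, -26.4]
wrist_force: [1.1, -4.8, 5.0]
opening: 0.0193
```

```bash
python3 plan.py .532 .1766 6 2 1
```

```text
t 14.05 ang -130.2 r 0.0424 F [ 1.1 -4.8  5. ] z 0.1082
[[0, -0.003, -0.0033, 0, -1], [0, -0.0059, -0.0066, 0, -1], [0, -0.0059, -0.0066, 0, -1]]
Ftan against winding 3.9 Frad 3.0
toolx [ 0.023 -0.011 -1.   ] y [ 1.    -0.011  0.023]
```

{"name": "apply_moves", "arguments": {"commands": [[0,-0.003,-0.0033,0,-1],[0,-0.0059,-0.0066,0,-1],[0,-0.0059,-0.0066,0,-1]]}}

```text
time: 14.35
ee_pos: [0.4983, 0.1507, 0.1081]
tcp_rot: [61.0, 88.5, -29.7]
wrist_force: [0.2, -4.1, 5.6]
opening: 0.0197
```

```bash
python3 plan.py .532 .1766 6 2 1
```

```text
t 14.35 ang -142.4 r 0.0424 F [ 0.2 -4.1  5.6] z 0.1081
[[0, -0.0021, -0.0039, 0, -1], [0, -0.0042, -0.0078, 0, -1], [0, -0.0042, -0.0078, 0, -1]]
Ftan against winding 3.4 Frad 2.3
toolx [ 0.022 -0.013 -1.   ] y [ 1.    -0.011  0.023]
```

{"name": "apply_moves", "arguments": {"commands": [[0,-0.0021,-0.0039,0,-1],[0,-0.0042,-0.0078,0,-1],[0,-0.0042,-0.0078,0,-1]]}}

```text
time: 14.65
ee_pos: [0.4936, 0.1584, 0.108]
tcp_rot: [57.4, 88.5, -33.3]
wrist_force: [-0.5, -3.9, 5.6]
opening: 0.0195
```

```bash
python3 plan.py .532 .1766 6 2 1
```

```text
t 14.65 ang -154.7 r 0.0424 F [-0.5 -3.9  5.6] z 0.108
[[0, -0.0013, -0.0043, 0, -1], [0, -0.0025, -0.0085, 0, -1], [0, -0.0025, -0.0085, 0, -1]]
Ftan against winding 3.3 Frad 2.1
toolx [ 0.021 -0.014 -1.   ] y [ 1.    -0.011  0.021]
```

{"name": "apply_moves", "arguments": {"commands": [[0,-0.0013,-0.0043,0,-1],[0,-0.0025,-0.0085,0,-1],[0,-0.0025,-0.0085,0,-1]]}}

```text
time: 14.95
ee_pos: [0.4906, 0.1669, 0.1079]
tcp_rot: [54.0, 88.5, -36.6]
wrist_force: [-1.0, -3.3, 7.0]
opening: 0.0195
```

```bash
python3 plan.py .532 .1766 6 2 1
```

```text
t 14.95 ang -166.8 r 0.0425 F [-1.  -3.3  7. ] z 0.1079
[[0, -0.0003, -0.0044, 0, -1], [0, -0.0006, -0.0088, 0, -1], [0, -0.0006, -0.0088, 0, -1]]
Ftan against winding 3.0 Frad 1.8
toolx [ 0.02  -0.015 -1.   ] y [ 1.    -0.011  0.02 ]
```

{"name": "apply_moves", "arguments": {"commands": [[0,-0.0003,-0.0044,0,-1],[0,-0.0006,-0.0088,0,-1],[0,-0.0006,-0.0088,0,-1]]}}

```text
time: 15.25
ee_pos: [0.4896, 0.1757, 0.1079]
tcp_rot: [50.3, 88.6, -40.3]
wrist_force: [-0.4, -3.2, 6.2]
opening: 0.0195
```

```bash
python3 plan.py .532 .1766 6 2 1
```

```text
t 15.25 ang -178.8 r 0.0424 F [-0.4 -3.2  6.2] z 0.1079
[[0, 0.0006, -0.0044, 0, -1], [0, 0.0012, -0.0088, 0, -1], [0, 0.0012, -0.0088, 0, -1]]
Ftan against winding 3.2 Frad 0.5
toolx [ 0.019 -0.016 -1.   ] y [ 1.    -0.011  0.019]
```

{"name": "apply_moves", "arguments": {"commands": [[0,0.0006,-0.0044,0,-1],[0,0.0012,-0.0088,0,-1],[0,0.0012,-0.0088,0,-1]]}}

```text
time: 15.55
ee_pos: [0.4903, 0.1845, 0.1078]
tcp_rot: [46.6, 88.6, -44.0]
wrist_force: [-1.4, -2.6, 6.8]
opening: 0.0192
```

```bash
python3 plan.py .532 .1766 6 2 1
```

```text
t 15.55 ang 169.3 r 0.0424 F [-1.4 -2.6  6.8] z 0.1078
[[0, 0.0015, -0.0042, 0, -1], [0, 0.003, -0.0083, 0, -1], [0, 0.003, -0.0083, 0, -1]]
Ftan against winding 2.8 Frad 0.9
toolx [ 0.018 -0.017 -1.   ] y [ 1.    -0.011  0.018]
```

{"name": "apply_moves", "arguments": {"commands": [[0,0.0015,-0.0042,0,-1],[0,0.003,-0.0083,0,-1],[0,0.003,-0.0083,0,-1]]}}

```text
time: 15.85
ee_pos: [0.4928, 0.1928, 0.1078]
tcp_rot: [42.6, 88.6, -48.1]
wrist_force: [-1.1, -2.7, 6.3]
opening: 0.0192
```

```bash
python3 plan.py .532 .1766 6 2 1
```

```text
t 15.85 ang 157.6 r 0.0424 F [-1.1 -2.7  6.3] z 0.1078
[[0, 0.0023, -0.0038, 0, -1], [0, 0.0046, -0.0076, 0, -1], [0, 0.0046, -0.0076, 0, -1]]
Ftan against winding 2.9 Frad 0.0
toolx [ 0.016 -0.018 -1.   ] y [ 1.    -0.011  0.017]
```

{"name": "apply_moves", "arguments": {"commands": [[0,0.0023,-0.0038,0,-1],[0,0.0046,-0.0076,0,-1],[0,0.0046,-0.0076,0,-1]]}}

```text
time: 16.15
ee_pos: [0.496, 0.1993, 0.1077]
tcp_rot: [31.7, 88.6, -58.9]
wrist_force: [-5.7, -9.4, 9.9]
opening: 0.0197
```

```bash
python3 plan.py .532 .1766 6 2 1
```

```text
t 16.15 ang 147.8 r 0.0425 F [-5.7 -9.4  9.9] z 0.1077
[[0, 0.003, -0.0033, 0, -1], [0, 0.0059, -0.0066, 0, -1], [0, 0.0059, -0.0066, 0, -1]]
Ftan against winding 10.9 Frad -0.2
toolx [ 0.013 -0.022 -1.   ] y [ 1.    -0.011  0.013]
```

Tangential force jumped from about 3 N to 11 N. I'll make one gentle push to confirm the stop.

{"name": "apply_moves", "arguments": {"commands": [[0,0.0022,-0.0025,0,-1],[0,0.003,-0.0033,0,-1],[0,0.003,-0.0033,0,-1]]}}

```text
time: 16.45
ee_pos: [0.4964, 0.2001, 0.1075]
tcp_rot: [15.8, 88.4, -74.9]
wrist_force: [-11.5, -15.0, 13.1]
opening: 0.0194
```

```bash
python3 plan.py .532 .1766 6 2 1
```

```text
t 16.45 ang 146.6 r 0.0427 F [-11.5 -15.   13.1] z 0.1075
[[0, 0.0032, -0.0031, 0, -1], [0, 0.0062, -0.0064, 0, -1], [0, 0.0062, -0.0064, 0, -1]]
Ftan against winding 18.9 Frad 1.3
toolx [ 0.007 -0.027 -1.   ] y [ 1.    -0.012  0.008]
```

Stop confirmed: 6° commanded gave 1.2° of motion, and the force reached 19 N. I'll release and rise.

{"name": "apply_moves", "arguments": {"commands": [[0,0,0,0,0],[0,0,0,0,0.2],[0,0,0,0,0.2],[0,0,0,0,0.2],[0,0,0,0,0.2],[-0.03,0,0,0,0.2],[-0.07,0,0,0,0.2],[-0.11,0,0,0,0.2],[-0.13,0,0,0,0.2],[-0.13,0,0,0,0.2]]}}

```text
time: 17.45
ee_pos: [0.4964, 0.2042, 0.2409]
tcp_rot: [26.5, 88.4, -64.2]
wrist_force: [0.0, 0.2, 0.9]
opening: 0.0514
```

```bash
python3 - <<'E'
from h import *
exec(open("plan.py").read().split("t=np")[1].join(["from scipy.spatial.transform import Rotation as Ro\n",""]) if 0 else "")
from scipy.spatial.transform import Rotation as Ro
o=bot.get_obs();M=Ro.from_euler("xyz",o["tcp_rot"],degrees=True).as_matrix();print(o["q"].round(1),o["ee_pos"],M.round(3),o["opening"])
c=shot("top");cv2.imwrite("pics/t3.png",cv2.resize(c["frame"][185:305,150:320],(800,565),interpolation=cv2.INTER_CUBIC))
s=shot("scene");cv2.imwrite("pics/s3.png",cv2.resize(s["frame"][140:220,180:280],(800,600),interpolation=cv2.INTER_CUBIC))
E
```

```text
[ 23.2   3.3   9.3  96.   -1.6 113.9] [0.4963736  0.20422073 0.24085319] [[ 0.012  1.    -0.012]
 [-0.025 -0.012 -1.   ]
 [-1.     0.013  0.025]] 0.05140629122513677
```

View pics/t3.png

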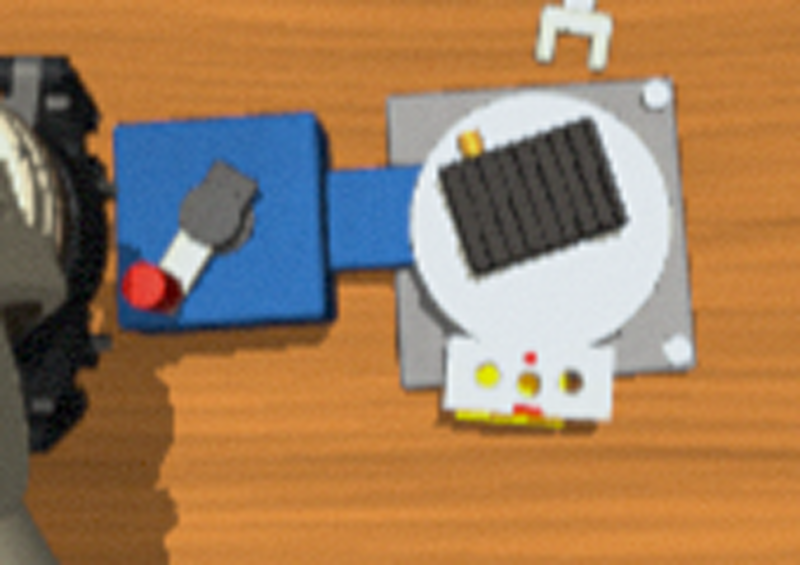

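View pics/s3.png

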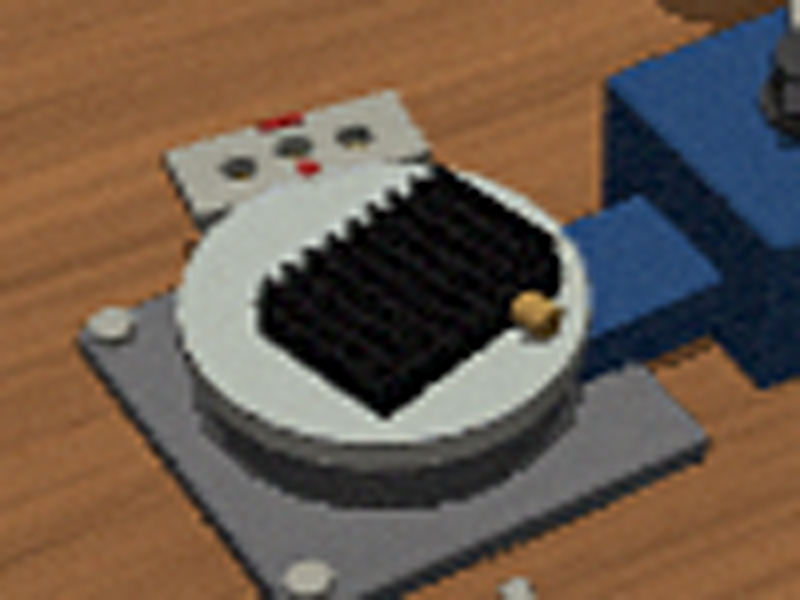

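The top crop shows the marked hole at (529,382), with the red dot at (530,357) and the bar at (527,410). The scene crop shows it at (293,146). It moved as expected. Next I'll locate the hole and the pin precisely.

```bash
cat >> h.py <<'E'
from scipy.optimize import least_squares
def cylmask_stats(c,x,y,z0,z1,r):
    a=np.linspace(0,2*np.pi,40); P=[proj(c,(x+r*np.cos(t),y+r*np.sin(t),z)) for t in a for z in(z0,z1)]
    h=cv2.convexHull(np.float32(P)); m=cv2.moments(h); return np.array([m["m10"]/m["m00"],m["m01"]/m["m00"]])
def fitcyl(ms,x0,z0,z1,r):
    # ms: list of (cam, centroid)
    f=lambda p:np.concatenate([cylmask_stats(c,p[0],p[1],z0,z1,r)-ce for c,ce in ms])
    s=least_squares(f,x0,diff_step=1e-4); return s.x,s.fun
def holec(c,uv,R=3.0):
    B=c["frame"].min(2).astype(float)
    for _ in range(6):
        yy,xx=np.mgrid[0:B.shape[0],0:B.shape[1]];m=(np.hypot(xx-uv[0],yy-uv[1])<R)
        w=np.clip(190-B,0,130)*m; uv=np.array([(w*xx).sum(),(w*yy).sum()])/w.sum()
    return uv
E
python3 - <<'E'
from h import *
c=shot("top");s=shot("scene")
f=lambda u,v:((u+.5)/4.706-.5+150,(v+.5)/4.708-.5+185); g=lambda u,v:((u+.5)/8-.5+180,(v+.5)/7.5-.5+140)
for n,uv in(("L",f(487,376)),("M",f(529,382)),("Rr",f(571,381))):
    h=holec(c,uv);print("top",n,np.round(uv,2),h.round(2),atz(c,*uv,.056).round(4),atz(c,*h,.056).round(4))
for n,uv in(("L",g(355,136)),("M",g(293,146)),("Rr",g(238,168))):
    h=holec(s,uv,2.5);print("scene",n,np.round(uv,2),h.round(2),atz(s,*uv,.056).round(4),atz(s,*h,.056).round(4))
pt,_=blob(c,(395,205,420,230),*GRN);ps,_=blob(s,(80,222,105,250),*GRN);print(pt,ps)
for ms in([(c,pt)],[(s,ps)],[(c,pt),(s,ps)]):
    x,r=fitcyl(ms,[.56,-.298],.05,.094,.009);print("pin",x.round(4),r.round(2))
ht,_=blob(c,(170,230,200,265),*RED);x,r=fitcyl([(c,ht)],[.4964,.2001],.097,.147,.010);print("handle",x)
hs,_=blob(s,(255,100,300,160),*RED);x,r=fitcyl([(s,hs)],[.4964,.2001],.097,.147,.010);print("handle",x)
cv2.imwrite("pics/pin.png",np.hstack([cv2.resize(c["frame"][200:240,385:425],(400,400),interpolation=0),cv2.resize(s["frame"][220:275,75:125],(400,400),interpolation=0)]))
E
```

```text
top L [253.09 264.47] [253.06 264.24] [0.4552 0.0514 0.056 ] [0.4557 0.0515 0.056 ]
top M [262.02 265.74] [261.93 266.11] [0.4522 0.0312 0.056 ] [0.4514 0.0314 0.056 ]
top Rr [270.94 265.53] [270.82 265.65] [0.4526 0.011  0.056 ] [0.4523 0.0113 0.056 ]
scene L [223.94 157.7 ] [223.91 157.87] [0.4566 0.0507 0.056 ] [0.4571 0.0504 0.056 ]
scene M [216.19 159.03] [216.13 159.17] [0.4515 0.0307 0.056 ] [0.4519 0.0304 0.056 ]
scene Rr [209.31 161.97] [209.31 161.95] [0.453  0.0103 0.056 ] [0.453  0.0104 0.056 ]
[409.54545455 217.22727273] [ 93.61805556 235.72916667]
pin [ 0.5578 -0.3054] [0. 0.]
pin [ 0.5562 -0.3052] [-0.  0.]
pin [ 0.5572 -0.3053] [-0.03  0.29  0.1   0.33]
handle [0.49411295 0.20264912]
handle [0.49315026 0.20210209]
```

View pics/pin.png

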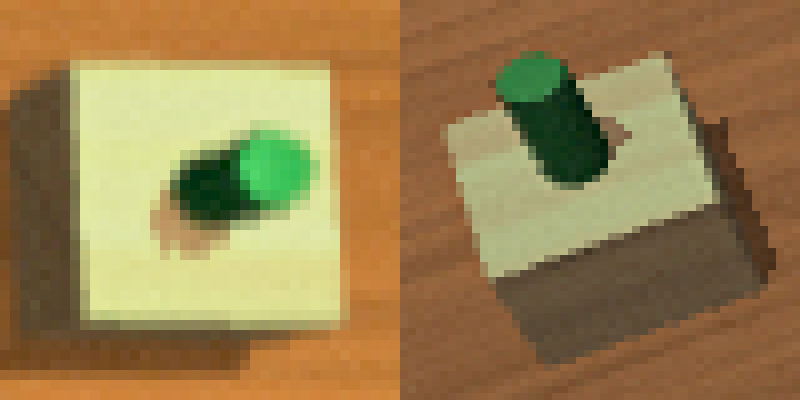

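The pin shows in both cameras and fits at about (0.557, -0.3045). I'll move above it.

{"name": "apply_moves", "arguments": {"commands": [[0.013,0.068,0.508,0,0.2],[0.013,0.068,0.508,0,0.2],[0.013,0.068,0.508,0,0.2],[0.013,0.068,0.508,0,0.2],[0.013,0.068,0.508,0,0.2],[0.013,0.068,0.508,0,0.2],[0.013,0.068,0.508,0,0.2],[0.013,0.068,0.508,0,0.2],[0.013,0.068,0.508,0,0.2],[0.013,0.068,0.508,0,0.2],[0.013,0.068,0.508,0,0.2],[0.013,0.068,0.508,0,0.2]]}}

```text
time: 18.85
ee_pos: [0.5564, -0.3072, 0.2354]
tcp_rot: [6.6, 88.5, -84.3]
wrist_force: [1.2, 1.4, 0.0]
opening: 0.0513
```

```bash
cat > st.py <<'E'
from h import *
import sys
from scipy.spatial.transform import Rotation as Ro
o=bot.get_obs();M=Ro.from_euler("xyz",o["tcp_rot"],degrees=True).as_matrix();p=o["ee_pos"]
print("t",round(o["time"],2),p.round(4),"x",M[:,0].round(3),"y",M[:,1].round(3),"F",o["wrist_force"].round(1),"q",o["q"].round(0))
if len(sys.argv)>3: print("shift",(M.T@(np.array(sys.argv[1:4],float)-p)).round(4))
E
python3 st.py .558 -.3045 .063
```

```text
t 18.85 [ 0.5564 -0.3072  0.2354] x [ 0.003 -0.027 -1.   ] y [ 1.    -0.015  0.003] F [1.2 1.4 0. ] q [-28.  16.  24.  96.  -1.  63.]
shift [ 0.1723  0.001  -0.0073]
```

{"name": "apply_moves", "arguments": {"commands": [[0.05,0.001,-0.004,0,0.2],[0.09,0.001,-0.006,0,0.2],[0.12,0.001,-0.007,0,0.2],[0.145,0.001,-0.007,0,0.2],[0.165,0.001,-0.007,0,0.2],[0.172,0.001,-0.007,0,0.2],[0.172,0.001,-0.007,0,0.2],[0.172,0.001,-0.007,0,0.2]]}}

```text
time: 19.65
ee_pos: [0.5584, -0.3043, 0.0644]
tcp_rot: [8.7, 88.4, -82.1]
wrist_force: [0.4, -0.3, 0.3]
opening: 0.0512
```

```bash
python3 - <<'E'
from h import *
print(bot.get_obs()["ee_pos"],bot.get_obs()["wrist_force"])
c=shot("top");s=shot("scene")
cv2.imwrite("pics/p4.png",np.hstack([cv2.resize(c["frame"][190:250,370:430],(400,400),interpolation=0),cv2.resize(s["frame"][195:275,65:145],(400,400),interpolation=0)]))
E
```

```text
[ 0.55838812 -0.30430508  0.0644377 ] [ 0.37843648 -0.31349535  0.3233207 ]
```

View pics/p4.png

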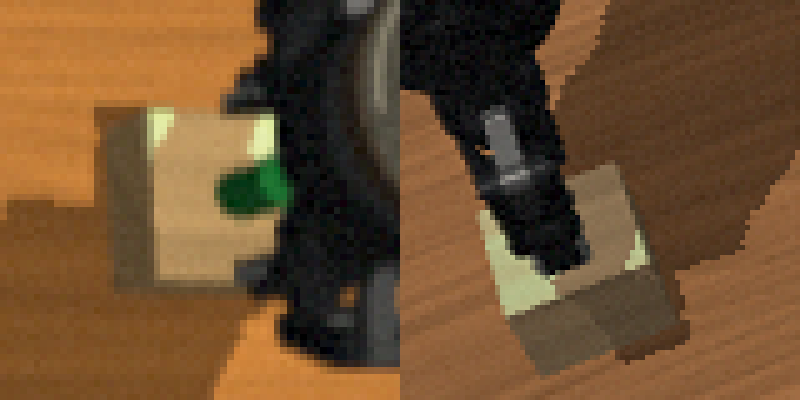

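The pin (left view, 255,187) lies midway between the fingers (rows 90 and 275). I'll close and lift.

{"name": "apply_moves", "arguments": {"commands": [[0,0,0,0,-0.6],[0,0,0,0,-1],[0,0,0,0,-1],[0,0,0,0,-1],[0,0,0,0,-1],[0,0,0,0,-1],[0,0,0,0,-1]], "newtons": 25}}

```text
time: 20.45
ee_pos: [0.5589, -0.305, 0.0656]
tcp_rot: [12.1, 88.4, -78.8]
wrist_force: [-1.4, 1.5, 6.5]
opening: 0.0173
```

{"name": "apply_moves", "arguments": {"commands": [[-0.02,0,0,0,-1],[-0.05,0,0,0,-1],[-0.08,0,0,0,-1],[-0.11,0,0,0,-1],[-0.12,0,0,0,-1],[-0.12,0,0,0,-1],[-0.12,0,0,0,-1]]}}

```text
time: 21.15
ee_pos: [0.558, -0.3015, 0.1838]
tcp_rot: [9.1, 88.4, -81.8]
wrist_force: [-0.1, -0.3, -1.5]
opening: 0.0172
```

```bash
python3 st.py .453 .030 .150
```

```text
t 21.15 [ 0.558  -0.3015  0.1838] x [ 0.004 -0.027 -1.   ] y [ 1.    -0.015  0.004] F [-0.1 -0.3 -1.5] q [-28.  15.  16.  90.  -1.  63.]
shift [ 0.0243 -0.1099 -0.3307]
```

{"name": "apply_moves", "arguments": {"commands": [[0,-0.02,-0.05,0,-1],[0.004,-0.035,-0.1,0,-1],[0.008,-0.05,-0.15,0,-1],[0.012,-0.067,-0.2,0,-1],[0.016,-0.083,-0.25,0,-1],[0.02,-0.1,-0.3,0,-1],[0.024,-0.11,-0.331,0,-1],[0.024,-0.11,-0.331,0,-1],[0.024,-0.11,-0.331,0,-1],[0.024,-0.11,-0.331,0,-1]]}}

```text
time: 22.15
ee_pos: [0.4528, 0.0297, 0.1493]
tcp_rot: [6.1, 88.4, -84.7]
wrist_force: [0.3, 0.1, -0.7]
opening: 0.0171
```

```bash
python3 st.py; python3 - <<'E'
from h import *
c=shot("top");s=shot("scene")
cv2.imwrite("pics/p5.png",np.hstack([cv2.resize(c["frame"][215:295,220:300],(400,400),interpolation=0),cv2.resize(s["frame"][90:190,170:270],(400,400),interpolation=0)]))
E
```

```text
t 22.15 [0.4528 0.0297 0.1493] x [ 0.003 -0.028 -1.   ] y [ 1.    -0.015  0.003] F [ 0.3  0.1 -0.7] q [  5.  -9. -13.  86.  -2.  96.]
```

View pics/p5.png

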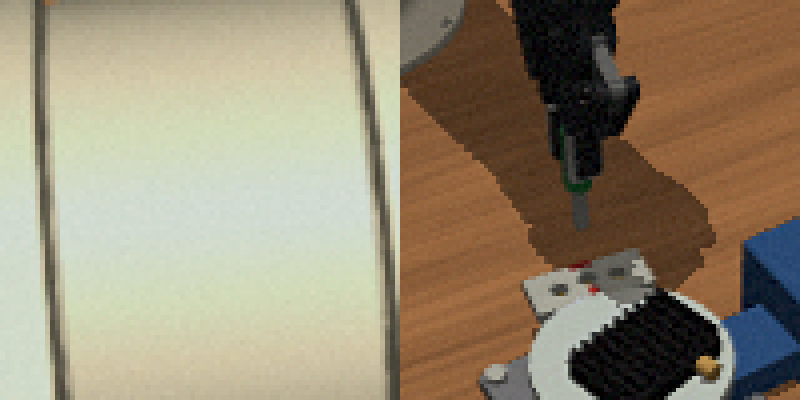

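```bash
python3 st.py .4535 .0305 .111
```

```text
t 22.25 [0.4531 0.0292 0.1498] x [ 0.003 -0.027 -1.   ] y [ 1.    -0.016  0.004] F [ 0.4 -0.6 -1.2] q [  5.  -9. -13.  86.  -2.  96.]
shift [ 0.0388  0.0003 -0.0023]
```

{"name": "apply_moves", "arguments": {"commands": [[0.015,0.0003,-0.0023,0,-1],[0.03,0.0003,-0.0023,0,-1],[0.038,0.0003,-0.0023,0,-1],[0.038,0.0003,-0.0023,0,-1],[0.038,0.0003,-0.0023,0,-1],[0.038,0.0003,-0.0023,0,-1]]}}

```text
time: 22.85
ee_pos: [0.4538, 0.0305, 0.1122]
tcp_rot: [9.0, 88.4, -82.0]
wrist_force: [0.4, -0.1, -0.4]
opening: 0.0171
```

```bash
python3 st.py; python3 - <<'E'
from h import *
F=[]
for _ in range(3):
    s=shot("scene");F.append(s["frame"].astype(float))
s["frame"]=np.mean(F,0).astype(np.uint8)
np.save("f6.npy",s["frame"])
X=(.4517,.0305);print("hole px",proj(s,(*X,.056)),"pin bottom if there",proj(s,(*X,.0615)),"shoulder",proj(s,(*X,.0955)))
print("jac px/mm",(proj(s,(X[0]+.001,X[1],.07))-proj(s,(*X,.07))).round(3),(proj(s,(X[0],X[1]+.001,.07))-proj(s,(*X,.07))).round(3))
im=cv2.resize(s["frame"][132:172,190:240],(750,600),interpolation=0);cv2.imwrite("pics/p6.png",im)
E
```

```text
t 22.85 [0.4538 0.0305 0.1122] x [ 0.004 -0.027 -1.   ] y [ 1.    -0.016  0.004] F [ 0.4 -0.1 -0.4] q [  5.  -9. -17.  82.  -2.  96.]
hole px [216.13767463 159.09716608] pin bottom if there [216.02237653 157.55789034] shoulder [215.28726649 147.7438777 ]
jac px/mm [0.169 0.235] [ 0.351 -0.126]
```

View pics/p6.png

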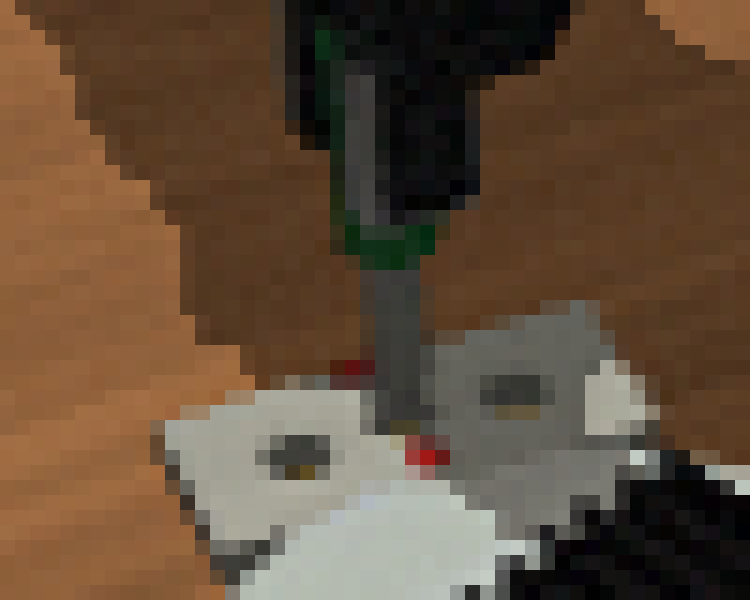

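The shank axis is at about px 215.6 at row 151.5, against 215.57 predicted for the hole's axis, so they are laterally aligned. I'll lower gently and feel for contact.

{"name": "apply_moves", "arguments": {"commands": [[0.003,0,0,0,-1],[0.005,0,0,0,-1],[0.007,0,0,0,-1],[0.0085,0,0,0,-1],[0.0085,0,0,0,-1]]}}

```text
time: 23.5
ee_pos: [0.4537, 0.0303, 0.1035]
tcp_rot: [8.3, 88.4, -82.6]
wrist_force: [0.1, -0.2, -1.0]
opening: 0.0171
```

```bash
python3 st.py .4535 .0305 .1
```

```text
t 23.5 [0.4537 0.0303 0.1035] x [ 0.004 -0.027 -1.   ] y [ 1.    -0.016  0.004] F [ 0.1 -0.2 -1. ] q [  5.  -9. -17.  81.  -2.  96.]
shift [ 0.0035 -0.0002 -0.0003]
```

{"name": "apply_moves", "arguments": {"commands": [[0.0015,0,-0.0002,0,-1],[0.003,0,-0.0003,0,-1],[0.004,0,-0.0003,0,-1],[0.004,0,-0.0003,0,-1]]}}

```text
time: 23.9
ee_pos: [0.4536, 0.0305, 0.0992]
tcp_rot: [7.7, 88.4, -83.2]
wrist_force: [0.3, 0.4, -0.6]
opening: 0.0173
```

```bash
python3 st.py .4535 .0305 .095
```

```text
t 23.9 [0.4536 0.0305 0.0992] x [ 0.003 -0.027 -1.   ] y [ 1.    -0.016  0.004] F [ 0.3  0.4 -0.6] q [  5.  -9. -18.  81.  -2.  96.]
shift [ 0.0042 -0.0001 -0.0001]
```

{"name": "apply_moves", "arguments": {"commands": [[0.002,0,-0.0001,0,-1],[0.004,0,-0.0001,0,-1],[0.006,0,-0.0002,0,-1],[0.008,0,-0.0002,0,-1],[0.008,0,-0.0002,0,-1]]}}

```text
time: 24.4
ee_pos: [0.4535, 0.0304, 0.0909]
tcp_rot: [6.8, 88.4, -84.1]
wrist_force: [-0.2, 0.3, -1.2]
opening: 0.0172
```

```bash
python3 st.py .4535 .0305 .085
```

```text
t 24.4 [0.4535 0.0304 0.0909] x [ 0.003 -0.028 -1.   ] y [ 1.    -0.016  0.003] F [-0.2  0.3 -1.2] q [  5.  -9. -19.  80.  -2.  96.]
shift [ 0.0059 -0.     -0.0002]
```

{"name": "apply_moves", "arguments": {"commands": [[0.003,0,-0.0001,0,-1],[0.006,0,-0.0002,0,-1],[0.009,0,-0.0003,0,-1],[0.012,0,-0.0004,0,-1],[0.0135,0,-0.0004,0,-1],[0.0135,0,-0.0004,0,-1]]}}

```text
time: 25.0
ee_pos: [0.4534, 0.0304, 0.0771]
tcp_rot: [6.0, 88.4, -84.9]
wrist_force: [-1.6, 0.0, -0.6]
opening: 0.0172
```

```bash
python3 st.py .4535 .0305 .0725
```

```text
t 25.0 [0.4534 0.0304 0.0771] x [ 0.002 -0.028 -1.   ] y [ 1.    -0.016  0.003] F [-1.6  0.  -0.6] q [  5.  -8. -20.  78.  -2.  96.]
shift [ 0.0046  0.0001 -0.0002]
```

{"name": "apply_moves", "arguments": {"commands": [[0.002,0.0001,-0.0001,0,-1],[0.0035,0.0001,-0.0002,0,-1],[0.005,0.0001,-0.0002,0,-1],[0.005,0.0001,-0.0002,0,-1]]}}

```text
time: 25.4
ee_pos: [0.4534, 0.0305, 0.0719]
tcp_rot: [5.3, 88.4, -85.6]
wrist_force: [-0.4, -0.0, -2.4]
opening: 0.0169
```

```bash
python3 st.py
```

```text
t 25.4 [0.4534 0.0305 0.0719] x [ 0.002 -0.028 -1.   ] y [ 1.    -0.016  0.003] F [-0.4 -0.  -2.4] q [  5.  -8. -20.  78.  -2.  96.]
```

Bottom is at about 22 mm. I'll release and rise clear.

{"name": "apply_moves", "arguments": {"commands": [[0,0,0,0,-0.4],[0,0,0,0,-0.2],[0,0,0,0,0],[0,0,0,0,0],[0,0,0,0,0],[0,0,0,0,0]]}}

```text
time: 26.0
ee_pos: [0.4534, 0.0305, 0.0719]
tcp_rot: [5.4, 88.4, -85.6]
wrist_force: [0.6, 0.3, 0.1]
opening: 0.0429
```

{"name": "apply_moves", "arguments": {"commands": [[-0.02,0,0.0005,0,0],[-0.05,0,0.0005,0,0],[-0.09,0,0,0,0],[-0.13,0,0,0,0],[-0.15,0.0,-0.05,0,0],[-0.15,0,-0.1,0,0],[-0.15,0,-0.15,0,0],[-0.15,0,-0.2,0,0],[-0.15,0,-0.22,0,0],[-0.15,0,-0.22,0,0]]}}

```text
time: 27.0
ee_pos: [0.4562, 0.2573, 0.2149]
tcp_rot: [3.0, 88.4, -87.7]
wrist_force: [-0.0, -0.1, -0.2]
opening: 0.0426
```

```bash
python3 st.py; python3 - <<'E'
from h import *
c=shot("top");s=shot("scene")
pt,a=blob(c,(245,240,290,285),*GRN);ps,b=blob(s,(195,130,235,175),*GRN);print(pt,a,ps,b)
for ms in([(c,pt)],[(s,ps)]):
    x,r=fitcyl(ms,[.452,.031],.056,.100,.009);print("pin",x.round(4))
u,v=(int(round(k)) for k in (a[0]+a[2]/2,a[1]+a[3]/2));print("top depth pts",[world(c,i,j,c["depth"][j,i]).round(4)[2] for j in range(a[1],a[1]+a[3]) for i in range(a[0],a[0]+a[2],2)])
cv2.imwrite("pics/p7.png",np.hstack([cv2.resize(c["frame"][225:285,230:290],(400,400),interpolation=0),cv2.resize(s["frame"][125:185,185:245],(400,400),interpolation=0)]))
E
```

```text
t 27.0 [0.4562 0.2573 0.2149] x [ 0.001 -0.028 -1.   ] y [ 1.    -0.013  0.001] F [-0.  -0.1 -0.2] q [ 30.   2.   5.  94.  -1. 121.]
[262.         265.82978723] [259 262   7   8  47] [216.01030928 152.36082474] [212 145   8  16  97]
pin [0.4516 0.0317]
pin [0.451  0.0319]
top depth pts [np.float64(0.0553), np.float64(0.0584), np.float64(0.0576), np.float64(0.0566), np.float64(0.0582), np.float64(0.1005), np.float64(0.0984), np.float64(0.055), np.float64(0.1007), np.float64(0.0993), np.float64(0.0988), np.float64(0.0979), np.float64(0.1), np.float64(0.1021), np.float64(0.1024), np.float64(0.0996), np.float64(0.1011), np.float64(0.0999), np.float64(0.0996), np.float64(0.1019), np.float64(0.1022), np.float64(0.101), np.float64(0.1013), np.float64(0.0986), np.float64(0.0991), np.float64(0.098), np.float64(0.1011), np.float64(0.1016), np.float64(0.0709), np.float64(0.0991), np.float64(0.0987), np.float64(0.1001)]
```

View pics/p7.png

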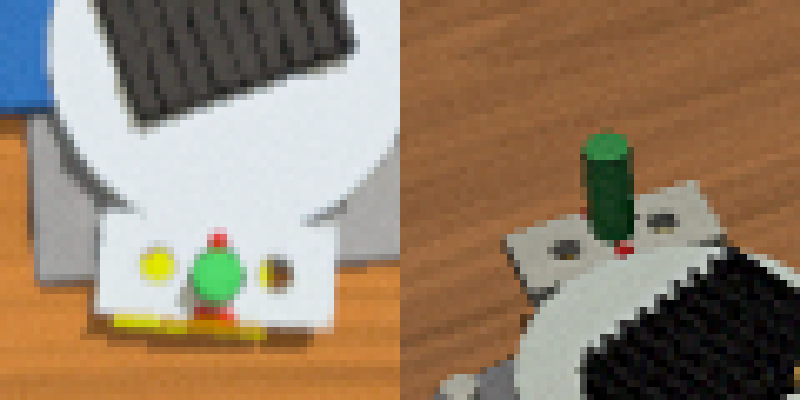

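Both views show the pin upright in the marked hole, between the red dot and the red bar. Its top reads about 100 mm, which means fully home. The arm is clear, so I'm handing in.

```bash
python3 -c "
from workcell import bot
print(bot.job_done())"
```

```text
the job is handed in; nothing more can be done
None
```

The locking pin is in the marked hole, fully home and released, and the job was handed in at about 27 s of the 72 s allowed. The hand-in reported no verdict.

- **Winding:** I turned the crank clockwise about 3.2 turns with a 20 N grip. At the stop the winding force rose from about 3 N to 19 N and the handle nearly stopped moving, so I let go. In the pictures the marked hole had moved about 20 mm.
- **Pin:** I lifted it from the stand and lowered it through the plate into the lug. The wrist force stayed under about 3 N all the way down, then I released it and moved clear.
- **Last checks:**
  - Pin position: the two cameras put the pin at (0.4516, 0.0317) and (0.4510, 0.0319) m, within 2 mm of the hole they had measured (0.4514, 0.0314 and 0.4519, 0.0304).
  - Height: the pin's top reads about 100 mm above the bench, which matches fully home, and it looks upright in both views.
  - Gripper: it was open and touching nothing.
- **Disagreements:**
  - Camera offset: camera and arm coordinates differed by about 2 mm, as the calibration allows.
  - Tool tilt: the tool had tilted about 1.6° by the end, with no visible effect on the pin.
- **Not measured:** I did not check the bystander objects again at the end. None was near the arm's path.

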